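# Run the fingertips along the organiser's lids to shut them

### The arm

A 7-joint arm with a two-finger parallel gripper is mounted at the origin on the work surface. World frame = base frame: x ahead of the robot, y to its left, z up, the work surface at z = 0. Lengths are in m, angles in rad, forces in N, time in s.
With the tool pointing down it reaches from about 0.35 to 0.9 m from the base axis. Payload 7.2 kg.
Tool frame: the origin (TCP) lies on the centre line of the jaws, within the pads' length; the fingertips stand 22 mm ahead of it and the grasp point (between the pads) lies 3 mm ahead of it; z points along the fingers, y is the direction in which the jaws open and shut (so a half turn about z gives the same grasp; the last joint's range is limited). The gripper opens to 85 mm and grips with 20 to 120 N. Pads are 22 mm wide; open, the fingers measure 114 mm over their backs; the gripper's body (76 mm by 85 mm) begins 54 mm behind the grasp point. The pads swing forward as they close: fully open they stand 13 mm farther back than shut.
Start: joints at [-1.3, 0.411, -0.013, 1.596, 0.006, 1.134, -0.082], TCP at [0.208, 0.589, 0.22] pointing down, gripper open.
Joint ranges: [-2.95, 2.95], [-0.29, 1.99], [-1.47, 1.44], [0.14, 2.54], [-1.03, 4.17], [0.13, 1.85], [-2.86, 2.86]. Speed limits (rad/s): [2.39, 2.39, 3.01, 3.01, 3.14, 3.14, 3.14].

### API

Orientations are given as a unit quaternion [w, x, y, z].
In Python, from bench import ctrl gives the robot as it stands. Calls block until the motion is done:
- ctrl.move_ptp(position, orientation): joint-space move of the TCP to a pose.
- ctrl.movel(position, rotation=None, rate=0.15, force_limit=None): straight line of the TCP; rotation=None keeps the orientation; rate is the mean speed in m/s. With force_limit (N) it stops when the force on the tool has changed by that much, and returns True; else False.
- ctrl.move_joints(angles): joint-space move.
- ctrl.set_gripper(opening): finger opening in m; the grip force is fixed at half the most; returns when the fingers have stopped.
- ctrl.dwell(seconds).
- ctrl.inverse_kinematics(position, orientation): joint angles nearest the present ones, or None.
- ctrl.get_state(): the state.
- ctrl.snapshot(name): name is "scene" or "top" or "wrist"; returns (picture, depth): 400x640x3 uint8, red, green, blue; 400x640 float32, m along the optical axis (not along the pixel's ray), 0 where there is no reading.
- ctrl.get_calibration(name): a dict with "camera_matrix" (3x3 intrinsics, pixels), "extrinsics" (4x4, takes a point from world to camera coordinates). Camera axes: x right, y up, looking along -z (the intrinsics and any distortion apply to the point x, -y, -z); pixel columns grow to the right and rows downward; lengths in m; the calibration is good to about 2 mm. A picture is of the moment at which its call begins: read the wrist's pose just before it. get_calibration takes no time and is no camera call; for the wrist camera it gives the pose at the moment of the call.
A pose or a line that the arm cannot do raises ctrl.Unreachable and nothing moves.
- ctrl.finish_job(): hands the job in, once; it reports no verdict.
Trained networks look in the newest picture that a camera, given by its name, has taken for a name from the list of things; names that differ only in an ending like _2 or _b are one class to them, and where a whole thing is asked for, a point or a joint stands for the part that bears it (a point fixed in the world has none). Each returns a list of dicts, best first, with "p" (0 to 1); they miss things now and then, are a little off and sometimes report something else, mostly with a low value. They report only what shows in the picture. A call takes as long as a camera call.
- ctrl.search_frame(name, camera): "rect" ([centre column, centre row, width, height] in pixels, round what is visible of it).
- ctrl.silhouettes(name, camera): "region" (400x640 bool, what is visible of it) and "rect" ([centre column, centre row, width, height] in pixels, round what is visible of it).
The state is a dict: "time": time; "joint_pos": joint angles; "qd": joint speeds; "tau": joint torques, N m; "tcp_pos": TCP position; "eef_rot": TCP orientation; "wrist_force": force on the tool from outside, world axes, zero at the start; "wrist_torque": the same for the moment, N m; "opening": finger opening in m.
Only numpy, scipy, OpenCV 4.12 (cv2) and the standard library are available. Lean on these libraries where they do the work, as an engineer would, in place of code of your own. Each camera call takes 0.05 s, during which the arm holds its last target. There are 200 camera calls.

### The job

Shut the five flip lids of the steel organiser by running your fingertips lightly along the row, starting at the end with the thumb tab so that the lids go down one after another, until all lie flat. Nothing is picked up: do not lift, tip or shove the organiser, do not press hard, and leave the things around it where they are.

Things in the scene. Friction and masses are not known exactly. Their poses are not given: they have to be found in the camera images.
- organiser: Loose steel box, about 0.85 kg, on the table: 188 mm long (its x), 58 mm wide (its y), rim 45 mm above its underside, five compartments in a row along x. Origin: centre of its underside; z up. A flat thumb tab (22 mm long, 34 mm wide, 25 mm high at its top) sticks out of the -x end only. Each compartment has a white flip lid; the tops of shut lids lie flat, 48 mm above the underside.
- tab_end (a point): Point on the organiser at rim height (45 mm), mid-width, at x = -90 mm: the thumb-tab end. The lids are plates 34 mm along x, 52 mm wide, 3 mm thick, hinged on the rim along the rounded edge nearer the tab; hinge lines at x = -89, -53, -17, 19 and 55 mm. Each stands part open, leaning away from the tab, free edge up.
- far_end (a point): Point on the organiser at rim height (45 mm), mid-width, at x = +90 mm: the plain end. A fingertip passing just above shut-lid height from the tab end towards this end folds each lid down in turn; coming the other way it would catch under them.
- lid0 (a joint): Hinge angle of lid 0 (0 is next to the thumb tab, 4 is at the far end), rad: 0 is shut, growing as it opens (up to 1.5). A little friction (0.008 N m) holds it where it is left; no spring or latch.
- lid1 (a joint): Hinge angle of lid 1 (0 is next to the thumb tab, 4 is at the far end), rad: 0 is shut, growing as it opens (up to 1.5). A little friction (0.008 N m) holds it where it is left; no spring or latch.
- lid2 (a joint): Hinge angle of lid 2 (0 is next to the thumb tab, 4 is at the far end), rad: 0 is shut, growing as it opens (up to 1.5). A little friction (0.008 N m) holds it where it is left; no spring or latch.
- lid3 (a joint): Hinge angle of lid 3 (0 is next to the thumb tab, 4 is at the far end), rad: 0 is shut, growing as it opens (up to 1.5). A little friction (0.008 N m) holds it where it is left; no spring or latch.
- lid4 (a joint): Hinge angle of lid 4 (0 is next to the thumb tab, 4 is at the far end), rad: 0 is shut, growing as it opens (up to 1.5). A little friction (0.008 N m) holds it where it is left; no spring or latch.
- dropper: Bystander, loose: small amber bottle with a black cap, 32 mm across, 70 mm tall, standing beside the organiser. Origin: centre of its underside.
- gallipot: Bystander, loose: steel bowl 60 mm across, 35 mm tall, standing beside the organiser. Origin: centre of its underside.
- forceps: Bystander, loose: steel forceps about 140 mm long, 5 mm thick, lying along the organiser's side. Origin: centre of its underside.
- flask: Bystander, loose: clear bottle 72 mm across, 130 mm tall, on the left. Origin: centre of its underside.
- flask_small: Bystander, loose: green bottle 60 mm across, 110 mm tall, on the left. Origin: centre of its underside.
- jar: Bystander, loose: white jar 70 mm across, 80 mm tall, on the right. Origin: centre of its underside.
- beaker: Bystander, loose: steel cup 70 mm across, 85 mm tall, on the right. Origin: centre of its underside.

How it is judged:
By the outcome, as a careful person would: the job done as asked, in the order asked, and still so for the second after the job is handed in, with the robot touching nothing.
It also fails if it takes over 50 s, if anything falls off the work surface, if the arm or the gripper's body presses on something with over 40 N, if the wrist force passes 120 N, or if a joint passes its speed limit or range.

## Working session

There is one attempt and no reset: what is moved stays moved. The work goes in short steps, each a Python script; the robot and the scene stay as the last script left them, time stands still between calls to the robot, and variables do not carry over. Pictures are saved under pics/ and viewed, about 8 in all and at most 12, crops included, and the job is handed in when it is done.

```bash
mkdir -p pics; cat > h.py <<'E'
import numpy as np, cv2
from bench import ctrl
def cloud(cam):
    c=ctrl.get_calibration(cam); im,d=ctrl.snapshot(cam)
    K=np.array(c["camera_matrix"]); E=np.array(c["extrinsics"])
    v,u=np.mgrid[:400,:640]
    p=np.stack([(u-K[0,2])/K[0,0]*d,-(v-K[1,2])/K[1,1]*d,-d],-1)
    w=(p-E[:3,3])@E[:3,:3]
    w[d==0]=np.nan
    return im,w
def save(n,im): cv2.imwrite(f"pics/{n}.png",im[...,::-1])
E
python3 - <<'E'
from h import *
np.set_printoptions(precision=4,suppress=True)
out=[]
for cam in("scene","top"):
    im,w=cloud(cam); out.append(im); np.save(cam,w)
    for n in["organiser"]+(["tab_end","lid0","dropper","gallipot","forceps","flask","jar","beaker"] if cam=="top" else []):
        for r in ctrl.silhouettes(n,cam)[:2]:
            m=r["region"]; q=w[m]; q=q[np.isfinite(q[:,0])]
            print(cam,n,round(r["p"],2),r["rect"],np.percentile(q,[3,50,97],axis=0).ravel() if len(q) else None)
            if n=="organiser": np.save("m_"+cam,m) if r["p"]>.5 else 0
s=ctrl.get_state();print(s)
print(ctrl.get_calibration("top"))
save("a",out[0]);save("b",out[1])
E
```

```text
scene organiser 0.96 [311.2, 206.7, 73.6, 50.8] [ 0.5455 -0.1301  0.0052  0.6021 -0.0468  0.0478  0.6517  0.0417  0.0718]
top organiser 0.8 [350.5, 197.9, 90.2, 63.1] [ 0.5293 -0.1351  0.001   0.5826 -0.0465  0.0468  0.6398  0.0374  0.0709]
top tab_end 0.82 [350.8, 196.7, 91.8, 64.2] [ 0.528  -0.1374 -0.0007  0.5831 -0.0459  0.0456  0.6406  0.0374  0.0707]
top tab_end 0.29 [334.1, 160.4, 51.2, 38.3] [ 0.6303 -0.0586 -0.003   0.6678 -0.0119  0.0034  0.7042  0.0411  0.007 ]
top lid0 0.81 [323.0, 207.9, 19.2, 22.0] [ 0.5294 -0.0037  0.0445  0.552   0.0153  0.0595  0.5741  0.0321  0.0718]
top lid0 0.79 [336.6, 202.8, 21.7, 23.4] [ 0.545  -0.0322  0.0056  0.5685 -0.0137  0.0541  0.5926  0.0046  0.061 ]
top dropper 0.46 [377.0, 225.3, 15.8, 16.8] [ 0.5083 -0.1166  0.0167  0.5199 -0.1008  0.0453  0.5362 -0.0891  0.0704]
top gallipot 0.73 [494.0, 231.3, 42.5, 31.5] [ 0.4655 -0.382   0.0019  0.4968 -0.3644  0.049   0.5245 -0.3193  0.0852]
top gallipot 0.71 [356.0, 243.1, 24.7, 26.1] [ 0.4552 -0.0778  0.0013  0.481  -0.0548  0.0144  0.5044 -0.0298  0.035 ]
top forceps 0.91 [331.1, 159.2, 53.3,
[... 781 characters left out ...]
-0.0007,  0.0002, -0.0001, -0.    ,  0.    ]), 'tau': array([ -0.0001, -60.0095,   0.6807, -29.962 ,   0.0138,   0.0021,
         0.    ]), 'tcp_pos': array([0.2077, 0.5895, 0.2205]), 'eef_rot': array([0.    , 0.1686, 0.9857, 0.    ]), 'wrist_force': array([0.0923, 0.3933, 0.6283]), 'wrist_torque': array([-0.0433, -0.067 , -0.0117]), 'opening': 0.08538746174754436}
{'camera_matrix': array([[436.6933,   0.    , 328.2232],
       [  0.    , 436.6933, 206.3633],
       [  0.    ,   0.    ,   1.    ]]), 'extrinsics': array([[-0.0068, -1.    , -0.0018,  0.006 ],
       [ 0.9859, -0.007 ,  0.167 , -0.5572],
       [-0.167 , -0.0007,  0.9859, -0.8998],
       [ 0.    ,  0.    ,  0.    ,  1.    ]])}
```

```bash
python3 - <<'E'
from h import *
a=cv2.imread("pics/b.png")[130:280,270:450]; b=cv2.imread("pics/a.png")[140:290,220:400]
cv2.imwrite("pics/c.png",np.vstack([cv2.resize(x,None,fx=3.3,fy=2,interpolation=cv2.INTER_CUBIC) if 0 else cv2.resize(x,None,fx=2,fy=2,interpolation=cv2.INTER_CUBIC) for x in(a,b)]))
E
```

```text
(no output)
```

View pics/c.png

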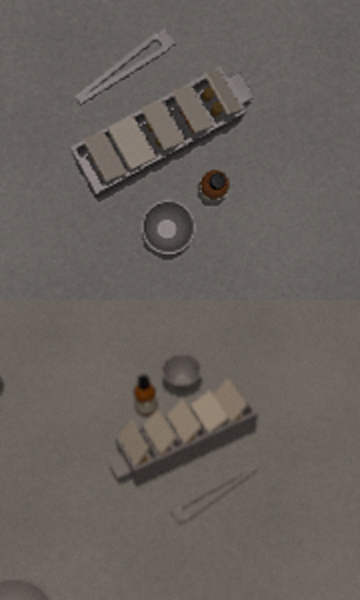

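```bash
cat >> h.py <<'E'
from scipy.spatial.transform import Rotation as R
def quat(u,s=1):
    x=np.array([u[0],u[1],0])*s; z=np.array([0,0,-1.]); q=R.from_matrix(np.stack([x,np.cross(z,x),z],1)).as_quat()
    return np.r_[q[3],q[:3]]
E
python3 - <<'E'
from h import *
np.set_printoptions(precision=4,suppress=True)
w=np.load("top.npy");m=np.load("m_top.npy");q=w[m];q=q[np.isfinite(q[:,0])&(q[:,2]>.03)]
r=cv2.minAreaRect(q[:,:2].astype(np.float32)*1000);print(r,cv2.boxPoints(r))
u=np.array([-.86,.5]) if 0 else None
P=cv2.boxPoints(r)/1000;e=[P[1]-P[0],P[2]-P[1]];u=max(e,key=np.linalg.norm);u=u/np.linalg.norm(u)
if u[1]<0:u=-u
c=np.array(r[0])/1000;print(u,c)
best=None
for s in(1,-1):
    j=ctrl.inverse_kinematics([*c,.36],quat(u,s));print(s,j)
    if j is not None and (best is None or abs(j[6])<abs(best[0][6])):best=(j,s)
s=best[1];ctrl.move_ptp([c[0],c[1],.36],quat(u,s))
ctrl.set_gripper(0)
im,w=cloud("wrist");save("w1",im);np.save("w1",w)
S=ctrl.get_state();print(s,S["time"],S["tcp_pos"],S["opening"],S["wrist_force"])
for n in("organiser","lid0"):
  for r in ctrl.silhouettes(n,"wrist"):
    print(n,r["p"],r["rect"]); 
    if n=="organiser" and r["p"]>.5:np.save("m_w",r["region"])
E
```

```text
((583.5957641601562, -44.036529541015625), (58.159095764160156, 187.9451446533203), 28.171762466430664) [[ 513.5951   25.0748]
 [ 602.327  -140.6057]
 [ 653.5964 -113.1478]
 [ 564.8645   52.5326]]
[-0.4721  0.8815] [ 0.5836 -0.044 ]
1 [-0.5844  0.3047  0.7736  1.5215 -0.2143  1.4027  0.6937]
-1 [-0.8464  0.4692  1.2652  1.5343 -0.4484  1.4672 -2.2157]
1 4.0667 [ 0.5836 -0.0441  0.36  ] 1.9810031828989207e-05 [-0.4963  0.2664  0.0289]
organiser 0.72 [326.9, 155.6, 43.1, 130.7]
organiser 0.59 [380.9, 157.2, 15.8, 75.3]
lid0 0.91 [323.9, 134.9, 37.2, 27.0]
lid0 0.81 [324.2, 185.2, 27.0, 9.5]
lid0 0.66 [324.6, 209.4, 33.1, 6.4]
lid0 0.62 [327.5, 159.2, 32.6, 21.7]
lid0 0.57 [324.7, 111.8, 40.6, 19.8]
```

View pics/w1.png

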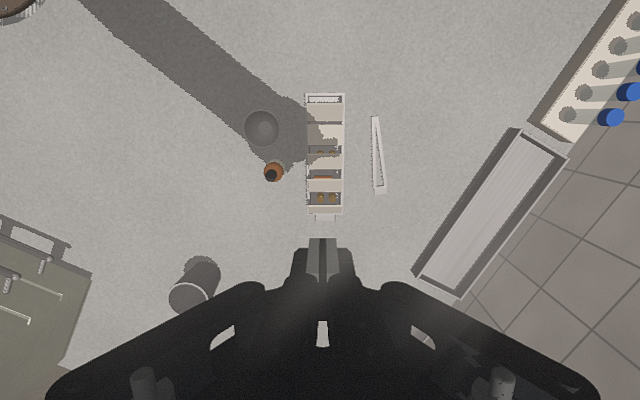

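```bash
python3 - <<'E'
from h import *
np.set_printoptions(precision=4,suppress=True)
print(ctrl.get_calibration("wrist").keys())
u=np.array([-.4721,.8815]);v=np.array([-u[1],u[0]]);c=np.array([.5836,-.044])
for f in("top","w1","scene"):
    w=np.load(f+".npy").reshape(-1,3);w=w[np.isfinite(w[:,0])]
    a=(w[:,:2]-c)@u;b=(w[:,:2]-c)@v
    k=(abs(a)<.115)&(abs(b)<.036)&(w[:,2]>.035)
    r=cv2.minAreaRect(np.stack([a,b],1)[k].astype(np.float32)*1000)
    print(f,k.sum(),r)
    k2=k&(abs(b)<.022)
    for lo in np.arange(-.1,.1,.006):
        z=w[k2&(a>=lo)&(a<lo+.006),2]
        if len(z):print(int(lo*1000),(np.percentile(z,[5,50,95])*1000).astype(int),end="; ")
    print()
    t=(a>-.135)&(a<-.098)&(abs(b)<.04)&(w[:,2]>.015);print("tab",t.sum(),a[t].min() if t.any() else 0,np.median(b[t]),np.median(w[t,2]))
    g=(abs(a)<.2)&(abs(b)<.2)&(w[:,2]<.012)&(abs(b)>.1);print("table z",np.median(w[g,2]))
E
```

```text
dict_keys(['camera_matrix', 'extrinsics'])
top 1694 ((-0.09201812744140625, -0.5840854644775391), (187.82528686523438, 58.78672409057617), 0.2817130982875824)
-94 [41 44 50]; -88 [50 53 56]; -81 [57 62 65]; -75 [66 70 74]; -69 [71 73 75]; -57 [35 46 48]; -51 [49 51 55]; -45 [54 58 61]; -39 [61 63 68]; -33 [67 69 72]; -21 [37 46 50]; -15 [47 51 57]; -9 [54 56 59]; -3 [58 61 64]; 2 [64 67 70]; 8 [65 67 70]; 14 [39 46 48]; 20 [46 48 50]; 26 [48 51 54]; 32 [52 54 56]; 38 [55 57 59]; 44 [56 59 61]; 50 [44 47 50]; 56 [47 51 55]; 62 [54 58 61]; 68 [62 64 68]; 74 [66 69 71]; 86 [40 43 46]; 92 [38 43 46]; 
tab 105 -0.11653730997382636 -0.0011678108935349553 0.023879434902099494
table z -0.0011586872129268166
w1 32909 ((0.7404937744140625, -0.000728607177734375), (71.9849624633789, 187.41940307617188), 89.9931411743164)
-94 [42 44 45]; -88 [48 51 55]; -81 [57 60 63]; -75 [63 68 72]; -69 [45 73 75]; -63 [43 44 45]; -57 [44 46 48]; -51 [48 50 53]; -45 [54 56 59]; -39 [60 63 66]; -33 [66 69 72]; -27 [43 70 71]; -21 [36 38 45]; -15 [ 47  50 419]; -9 [ 54 416 423]; -3 [ 59 414 420]; 2 [ 68 407 427]
[... 348 characters left out ...]
5 ((0.39522552490234375, -5.413776397705078), (61.21244812011719, 188.72715759277344), 89.93287658691406)
-94 [39 46 50]; -88 [50 54 59]; -81 [58 62 66]; -75 [66 70 75]; -69 [73 75 75]; -63 [45 45 45]; -57 [36 41 50]; -51 [48 52 57]; -45 [55 58 62]; -39 [62 65 69]; -33 [67 70 73]; -27 [69 69 69]; -21 [37 41 50]; -15 [47 52 55]; -9 [53 57 62]; -3 [60 63 66]; 2 [63 68 71]; 8 [66 67 70]; 14 [38 47 50]; 20 [46 49 53]; 26 [50 52 55]; 32 [52 54 58]; 38 [56 59 62]; 44 [57 61 63]; 50 [40 49 56]; 56 [49 52 57]; 62 [54 58 63]; 68 [58 64 69]; 74 [67 70 73]; 80 [69 69 69]; 86 [38 45 47]; 92 [43 45 46]; 
tab 74 -0.11470930180817952 -0.0069501232015667345 0.025388650837758632
table z 0.0003081256241727651
```

```bash
cat >> h.py <<'E'
u=np.array([-.4721,.8815]);v=np.array([-u[1],u[0]]);c=np.array([.5836,-.044])-.0015*v
def P(a,z,b=0): return [*(c+a*u+b*v),z]
E
python3 - <<'E'
from h import *
np.set_printoptions(precision=4,suppress=True)
ctrl.move_ptp(P(-.17,.15),quat(u))
ctrl.movel(P(-.17,.045),rate=.12)
ctrl.dwell(.2);S=ctrl.get_state();print(S["tcp_pos"],S["wrist_force"])
print(ctrl.movel(P(-.17,.012),rate=.015,force_limit=3))
S=ctrl.get_state();print(S["time"],S["tcp_pos"],S["wrist_force"])
ctrl.movel(P(-.17,.11),rate=.12)
S=ctrl.get_state();print(S["time"],S["tcp_pos"],S["wrist_force"])
E
```

```text
[ 0.6656 -0.1933  0.0458] [ 0.269   0.1911 -0.2929]
False
8.7917 [ 0.6652 -0.1931  0.012 ] [-0.3238  0.6333  0.4852]
9.7583 [ 0.6647 -0.1928  0.1091] [0.2896 0.0016 0.1945]
```

```bash
python3 - <<'E'
from h import *
np.set_printoptions(precision=4,suppress=True)
w=np.load("w1.npy")
for col in(312,318,322,326,332):
    print(col,[(r,np.round(w[r,col]-[.5836,-.0441,.36],3).tolist()) for r in range(234,284,6)])
S=ctrl.get_state();print(S["opening"],S["tcp_pos"])
ctrl.movel(P(-.17,.03),rate=.12)
im,w=cloud("scene");np.save("s2",w)
k=np.isfinite(w[...,0])
a=(w[...,:2]-c)@u;b=(w[...,:2]-c)@v
q=k&(abs(a+.17)<.03)&(abs(b)<.03)&(w[...,2]>.004);print(np.percentile(w[q][:,2],[0,2,5,50,100]),np.argwhere(q).min(0),np.argwhere(q).max(0))
save("s2",cv2.resize(im[100:260,200:400],None,fx=3,fy=3))
E
```

```text
312 [(234, [0.053, -0.137, -0.359]), (240, [-0.009, 0.009, 0.018]), (246, [nan, nan, nan]), (252, [-0.009, 0.008, 0.03]), (258, [-0.009, 0.009, 0.036]), (264, [-0.009, 0.009, 0.041]), (270, [-0.008, 0.008, 0.044]), (276, [-0.009, 0.01, 0.053]), (282, [-0.009, 0.01, 0.057])]
318 [(234, [0.063, -0.133, -0.361]), (240, [-0.007, 0.01, 0.018]), (246, [-0.007, 0.01, 0.024]), (252, [-0.007, 0.01, 0.03]), (258, [-0.007, 0.01, 0.037]), (264, [-0.006, 0.01, 0.041]), (270, [-0.006, 0.01, 0.046]), (276, [-0.006, 0.009, 0.048]), (282, [-0.004, 0.006, 0.047])]
322 [(234, [0.069, -0.129, -0.361]), (240, [-0.005, 0.01, 0.017]), (246, [-0.005, 0.01, 0.023]), (252, [-0.005, 0.011, 0.03]), (258, [-0.005, 0.01, 0.035]), (264, [-0.005, 0.01, 0.04]), (270, [-0.005, 0.01, 0.045]), (276, [-0.004, 0.009, 0.047]), (282, [-0.003, 0.007, 0.048])]
326 [(234, [0.075, -0.126, -0.36]), (240, [-0.003, 0.012, 0.018]), (246, [-0.003, 0.011, 0.023]), (252, [-0.003, 0.011, 0.03]), (258, [-0.004, 0.012, 0.036]), (264, [-0.003, 0.011, 0.041]), (270, [-0.003, 0.011, 0.045]), (276, [-0.003, 0.01, 0.048]), (282, [-0.002, 0.008, 0.049])]
332 [(234, [0.085, -0.121, -0.361]), (240, [-0.001, 0.013, 0.017]), (246, [-0.001, 0.012, 0.023]), (252, [-0.001, 0.013, 0.031]), (258, [-0.001, 0.013, 0.036]), (264, [-0.001, 0.013, 0.041]), (270, [-0.001, 0.012, 0.045]), (276, [-0.002, 0.013, 0.052]), (282, [-0.002, 0.014, 0.057])]
0.00031772288351288134 [ 0.6647 -0.1928  0.1091]
[0.004  0.0969 0.1421 0.4357 0.4748] [ 85 200] [238 262]
```

View pics/s2.png

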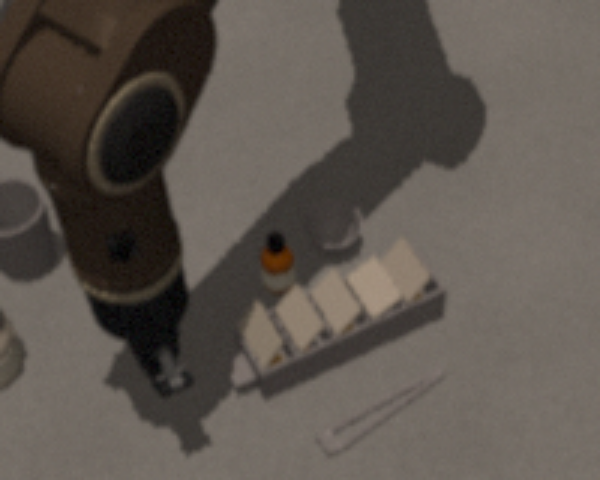

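The picture shows the fingertips well clear of the table. The wrist depth also puts the tip about 15 mm behind the TCP, where the data sheet says 22 mm ahead. I'll settle it by touching the table gently.

```bash
python3 - <<'E'
from h import *
np.set_printoptions(precision=4,suppress=True)
ctrl.movel(P(-.17,.0),rate=.08)
ctrl.dwell(.1);S=ctrl.get_state();print(S["time"],S["tcp_pos"],S["wrist_force"])
try: print(ctrl.movel(P(-.17,-.03),rate=.015,force_limit=3))
except Exception as e: print(repr(e))
S=ctrl.get_state();print(S["time"],S["tcp_pos"],S["wrist_force"])
ctrl.movel(P(-.17,.07),rate=.12)
S=ctrl.get_state();print(S["time"],S["tcp_pos"],S["wrist_force"])
E
```

```text
11.25 [ 0.6654 -0.1934  0.0002] [-0.137  -0.5834 -1.1133]
True
12.1833 [ 0.6652 -0.1931 -0.0106] [0.4266 0.6064 4.4639]
13.0083 [ 0.6647 -0.1927  0.0693] [-0.99    0.2258 -0.1743]
```

```bash
cat > chk.py <<'E'
from h import *
def chk(cams,n):
    for cam in cams:
        im,w=cloud(cam); w0=w.reshape(-1,3); w=w0[np.isfinite(w0[:,0])]
        a=(w[:,:2]-c)@u;b=(w[:,:2]-c)@v
        for h in(-89,-53,-17,19,55):
            k=(a>h/1e3+.005)&(a<h/1e3+.03)&(abs(b)<.02)&(w[:,2]>.03)&(w[:,2]<.09)
            p=np.polyfit(a[k],w[k,2],1) if k.sum()>9 else [np.nan]*2
            print(cam,h,k.sum(),"slope %.3f z %.1f"%(p[0],1e3*np.median(w[k,2])))
        save(n+cam,im)
        k=(abs(a)<.105)&(abs(b)<.036)&(w[:,2]>.035)&(w[:,2]<.09)
        print(cv2.minAreaRect(np.stack([a,b],1)[k].astype(np.float32)*1000))
E
python3 - <<'E'
from chk import *
np.set_printoptions(precision=2,suppress=True)
E=lambda a,z,**k: ctrl.movel(P((a-12)/1e3,(z-10.5)/1e3),**k)
E(-83,69,rate=.1)
for h in(-89,-53,-17,19,55):
    if h>-89: E(h+6,69,rate=.08,force_limit=6)
    hit=E(h+30,48.4,rate=.05,force_limit=5)
    S=ctrl.get_state();print(h,hit,S["time"],S["tcp_pos"]*1e3,S["wrist_force"])
    if hit: break
E(h+30,110,rate=.15)
chk(["top","scene"],"d")
E
```

```text
-89 True 14.5667 [ 617.96 -105.12   37.36] [-0.01  0.42  4.5 ]
top -89 0 slope nan z nan
top -53 0 slope nan z nan
top -17 0 slope nan z nan
top 19 0 slope nan z nan
top 55 0 slope nan z nan
((0.0, 0.0), (0.0, 0.0), 0.0)
scene -89 117 slope -0.006 z 48.4
scene -53 117 slope 0.947 z 62.7
scene -17 125 slope 0.710 z 62.9
scene 19 127 slope 0.448 z 56.3
scene 55 115 slope 0.809 z 63.1
((0.4855194091796875, -4.480287551879883), (189.05349731445312, 61.07829284667969), 0.3129462003707886)
  return _methods._mean(a, axis=axis, dtype=dtype,
  ret = ret.dtype.type(ret / rcount)
```

Lid 0 is shut with a light touch, 4.5 N, at the expected height. I'll do the rest the same way.

```bash
python3 - <<'E'
from chk import *
np.set_printoptions(precision=2,suppress=True)
E=lambda a,z,**k: ctrl.movel(P((a-12)/1e3,(z-10.5)/1e3),**k)
E(-50,75,rate=.15)
for h in(-53,-17,19,55):
    E(h+6,69,rate=.08,force_limit=6)
    hit=E(h+30,48.2,rate=.05,force_limit=4)
    S=ctrl.get_state();print(h,hit,S["time"],S["tcp_pos"]*1e3,S["wrist_force"])
    if S["tcp_pos"][2]>.0395: print("early stop");break
E(h+30,110,rate=.15)
E(-170,110,rate=.25)
chk(["top","scene"],"e")
print(ctrl.get_state()["time"])
a=cv2.imread("pics/etop.png")[130:280,270:450]; b=cv2.imread("pics/escene.png")[140:290,220:400]
cv2.imwrite("pics/e.png",np.hstack([cv2.resize(x,None,fx=2.2,fy=2.2,interpolation=cv2.INTER_CUBIC) for x in(a,b)]))
E
```

```text
-53 True 16.5167 [601.   -73.48  37.34] [-1.2   0.63  6.24]
-17 False 17.5333 [584.42 -42.36  37.71] [ 0.32  0.02 -0.35]
19 True 18.6167 [566.95 -10.35  37.31] [ 0.12 -0.19  5.49]
55 False 19.6417 [550.44  21.1   37.71] [-0.11 -0.46 -0.14]
top -89 0 slope nan z nan
top -53 0 slope nan z nan
top -17 0 slope nan z nan
top 19 0 slope nan z nan
top 55 32 slope 0.049 z 47.0
((63.71985626220703, -24.35201072692871), (64.35100555419922, 19.356000900268555), 13.961833953857422)
scene -89 119 slope -0.000 z 48.8
scene -53 108 slope 0.026 z 48.0
scene -17 115 slope 0.044 z 48.3
scene 19 108 slope 0.006 z 48.1
scene 55 105 slope -0.043 z 48.6
((0.24761962890625, -3.7132835388183594), (188.5568084716797, 62.0411491394043), 0.21614433825016022)
21.4667
  return _methods._mean(a, axis=axis, dtype=dtype,
  ret = ret.dtype.type(ret / rcount)
```

View pics/e.png

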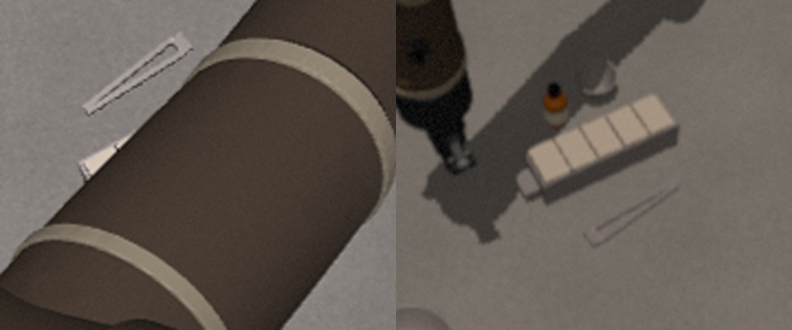

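All five look flat, but lids 2 and 4 were not positively felt to seat. I'll touch each of them lightly, then move clear and check.

```bash
python3 - <<'E' 2>/dev/null
from chk import *
np.set_printoptions(precision=2,suppress=True)
E=lambda a,z,**k: ctrl.movel(P((a-12)/1e3,(z-10.5)/1e3),**k)
E(-170,85,rate=.2)
for h in(-17,55):
    E(h+30,70,rate=.15); E(h+30,51,rate=.06)
    hit=E(h+30,46.5,rate=.01,force_limit=2.5)
    S=ctrl.get_state();print(h,hit,S["time"],S["tcp_pos"]*1e3,S["wrist_force"])
    E(h+30,70,rate=.1)
ctrl.movel(P(0.06,.25),rate=.25)
ctrl.move_joints([-1.3,.411,-.013,1.596,.006,1.134,-.082])
chk(["top","scene"],"f")
w0=np.load("top.npy");im,w=cloud("top")
for n in("dropper","gallipot","forceps"):
    for r in ctrl.silhouettes(n,"top")[:2]:
        q=w[r["region"]];print(n,r["p"],np.nanmedian(q,axis=0)*1e3,np.round(r["rect"],1))
print(ctrl.get_state()["time"])
a=cv2.imread("pics/ftop.png")[130:280,270:450]; b=cv2.imread("pics/fscene.png")[140:290,220:400]
cv2.imwrite("pics/f.png",np.hstack([cv2.resize(x,None,fx=2.2,fy=2.2,interpolation=cv2.INTER_CUBIC) for x in(a,b)]))
E
```

```text
-17 True 23.975 [584.72 -42.36  37.34] [0.04 0.01 4.63]
55 True 25.8417 [550.7   21.15  37.32] [-0.75 -0.26  5.27]
top -89 205 slope 0.004 z 46.6
top -53 206 slope -0.012 z 46.8
top -17 206 slope -0.018 z 46.8
top 19 210 slope 0.003 z 46.8
top 55 211 slope 0.022 z 46.6
((-0.2568511962890625, 0.9129085540771484), (188.16236877441406, 58.52414321899414), 0.3076082170009613)
scene -89 118 slope -0.025 z 48.2
scene -53 113 slope 0.019 z 48.4
scene -17 115 slope 0.049 z 47.8
scene 19 109 slope -0.039 z 48.4
scene 55 108 slope -0.022 z 48.4
((0.600799560546875, -3.5663299560546875), (189.33071899414062, 61.93206024169922), 0.11101265251636505)
dropper 0.59 [ 520.83 -101.26   44.77] [376.1 224.2  18.6  18. ]
gallipot 0.78 [480.07 -54.93  15.22] [354.6 244.1  26.5  28.5]
forceps 0.93 [661.48  -2.63   3.43] [333.1 162.1  53.3  34.7]
29.8417
```

View pics/f.png

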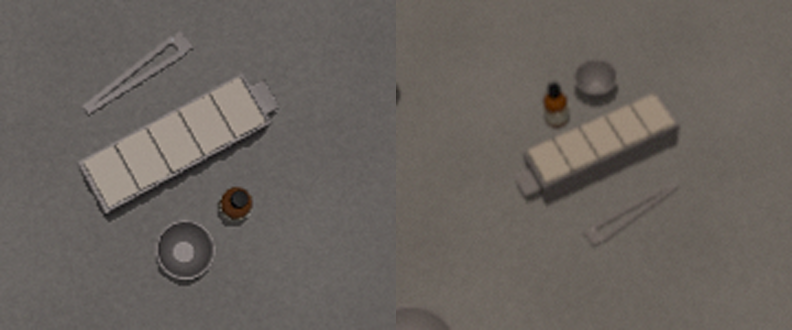

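```bash
python3 -c "
from bench import ctrl
ctrl.finish_job()"
```

```text
the job is handed in; nothing more can be done
```

All five lids are shut and lie flat, and the job is handed in at about 30 s on the robot's clock. I shut them in order from the thumb-tab end, using closed fingertips. The highest force I read at the end of a stroke was about 6 N.

- **Lids:** in the last depth images, slopes were within 0.022 rad from the top camera and within 0.05 rad from the noisier scene camera. The lid tops read 46.6–46.8 mm from the top camera, where the table itself reads about 1 mm low, and about 48 mm from the scene camera.
- **Extra touches:** I went back to lids 2 and 4 with a gentle press, because their first strokes ended without a clear contact. Both seated at the same height as the others.
- **Organiser:** its fitted position is within about 0.2 mm of where it started.
- **Things around it:** the dropper and gallipot centres moved less than 1 mm. The forceps reading moved about 9 mm, mostly along its length. I put that down to a different part being detected, as the forceps look unmoved in the pictures. I did not re-measure the flasks, jar and beaker, but the arm worked well away from them.
- **Disagreement with the data sheet:** a light table touch put the closed fingertips about 10.5 mm behind the TCP, where the sheet says 22 mm ahead. I used the measured value.

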